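Cover the drink and open the pepper mill for refilling

TASK

Get the pepper mill ready for refilling without getting pepper in the drink: first set the wooden cover on the tumbler so that it sits seated and level, and let go of it. Then unscrew the mill's tight cap anticlockwise with the mill staying down in its caddy, stop turning once the lugs are free, lift the cap straight off and finish holding it in the gripper, level and just above the open mouth (clear of it by no more than a few centimetres). Leave the other things on the table as they stand.

Things in the scene. Friction and masses are not known exactly. Their poses are not given: they have to be found in the camera images.
- cover_center (a point): Loose round wooden tumbler cover, 110 g, lying on the trivet, knob up; point at its centre, half-way up its 43 mm height, z up its axis. From below: plug 64 mm across, 6 mm deep; disc 92 mm across, 7 mm thick; round upright knob 20 mm across, 30 mm high. The disc's top is 8.5 mm below the point, the knob's top 21.5 mm above.
- tumbler_rim (a point): Centre of the mouth of the loose plastic tumbler (180 g, 100 mm tall, mouth 80 mm outside, 72 mm inside), at rim height; z up. When the cover is seated its plug is inside the mouth, its disc rests on the rim, and the cover's centre is 15.5 mm above this point.
- mill: Ceramic pepper mill, loose, 450 g; origin at the centre of its underside, x and y along the foot's sides, z up. Square foot 60 x 60 mm, 44 mm high; round body; neck with three outward lugs; mouth 112 mm above the origin. It stands 10 mm above the table in the 63 mm square well (32 mm deep) of a fixed wooden caddy, which braces it against turning, with 3 degrees of play; nothing holds it down.
- cap_center (a point): The mill's loose round steel cap, 90 g; point on its axis, half-way up its 50 mm height, z up. Skirt 54 mm across, 20 mm high; on it an upright flat wing (the turning knob) 44 mm long along the cap's x, 16 mm thick along its y, 30 mm high: the wing's foot is 5 mm below this point, its top 25 mm above. Screwed on, this point is 121 mm above the mill's origin.
- cap: Same cap and axes; origin 25 mm below its centre. A sprung seal presses its lugs under the mill's (10 N; about 0.3 N m to turn, no rise). Its x starts 0 to 7 degrees anticlockwise (from above) of the mill's x; the lugs are free at 50 to 78 degrees (middle 64; a stop at 79). Then the seal pops it up to 2 mm and it lifts straight off; the skirt is clear of the mouth after 18 mm of lift.
- cover: The same cover; origin at the centre of the plug's underside, 21.5 mm below its centre point.
- salt: Bystander: steel salt shaker, 42 mm across, 73 mm high; origin at the centre of its underside.
- cruet: Bystander: empty glass cruet, 68 mm across, 150 mm high; origin at the centre of its underside.
- bowl: Bystander: small terracotta bowl, 90 mm across, 35 mm high; origin at the centre of its underside.
- spoon: Bystander: small spoon lying flat, 140 mm long along its x; origin near its middle, on the table.
Things that resemble listed ones, but are neither listed nor needed, are in the scene too. Leave any turquoise look-alike of the cap alone. What is shaped like the cover but pink is not meant.

How it is judged (in metres and radians):
On the way, in this order (a step that is already met when the one before it is completed fails the run):
1. the cover sits seated and level on the tumbler, released, before the cap is turned (horizontal distance between cover_center and tumbler_rim below 0.007 m and angle between cover_center's own z axis and vertical below 0.07 rad and z of cover_center in the frame of tumbler_rim between 0.0125 and 0.0185 m and angle between tumbler_rim's own z axis and vertical below 0.1 rad and contact force between the fingers and cover below 0.1 N and angle between the x axis of cap and the x axis of mill, either way round below 0.4 rad), for 0.2 s.
2. the cap is turned anticlockwise until its lugs are free, still on the mill, which stays in its caddy (height (world z) of mill below 0.02 m and angle between mill's own z axis and vertical below 0.12 rad and angle between the x axis of cap and the x axis of mill, either way round above 0.8 rad and z of cap_center in the frame of mill below 0.126 m), for 0.1 s.
At the end, for the whole second after the job is handed in: Cover on the tumbler: centres within 7 mm, height within 3 mm, level within 4 degrees. Mill upright in its caddy, raised under 10 mm. Cap in the fingers, still, level within 8 degrees, within 20 mm of the mill's axis, 18 to 74 mm above where it was screwed on, not touching the mill (horizontal distance between cover_center and tumbler_rim below 0.007 m and angle between cover_center's own z axis and vertical below 0.07 rad and z of cover_center in the frame of tumbler_rim between 0.0125 and 0.0185 m and angle between tumbler_rim's own z axis and vertical below 0.1 rad and height (world z) of mill below 0.02 m and angle between mill's own z axis and vertical below 0.12 rad and z of cap_center in the frame of mill between 0.139 and 0.195 m and horizontal distance between cap_center and mill below 0.02 m and angle between cap_center's own z axis and vertical below 0.15 rad and contact force between the fingers and cap above 1 N and contact force between cap and mill below 0.05 N and linear speed of cap below 0.03 m/s and contact force between the fingers and cover below 0.1 N); the arm keeps its last pose, push and grip.
It fails at once if the mill is pulled up out of its caddy or tipped (height (world z) of mill above 0.025 m or angle between mill's own z axis and vertical above 0.25 rad).
It fails at once if the tumbler is knocked over (angle between tumbler_rim's own z axis and vertical above 0.4 rad).
It fails at once if a bystander is disturbed (distance of any of salt, cruet, bowl, spoon from where it was at the start of the episode above 0.03 m or angle between any of salt, cruet, bowl, spoon's own z axis and vertical above 0.35 rad).
It also fails if it takes over 58 s, if anything falls off the work surface, if the arm or the gripper's body presses on something with over 40 N, if the wrist force passes 120 N, or if a joint passes its speed limit or range.

ROBOT

A 6-joint arm with a two-finger parallel gripper is mounted at the origin on the work surface. World frame = base frame: x ahead of the robot, y to its left, z up, the work surface at z = 0. Lengths are in mm, angles in degrees, forces in N, time in s.
With the tool pointing down it reaches from about 350 to 850 mm from the base axis. Payload 8.1 kg.
Tool frame: the origin (TCP) lies at the very end of the fingers, on their centre line; the grasp point (between the pads) lies 19 mm behind it (pinch_z is the z of the grasp point in the tool frame, in mm); z points along the fingers, y is the direction in which the jaws open and shut (so a half turn about z gives the same grasp; the last joint's range is limited). The gripper opens to 85 mm and grips with 20 to 120 N. Pads are 22 mm wide; open, the fingers measure 114 mm over their backs; the gripper's body (76 mm by 85 mm) begins 54 mm behind the grasp point. The pads swing forward as they close: fully open they stand 13 mm farther back than shut.
Start: joints at [-69.695, 7.471, 85.268, -0, 87.261, -4.893], TCP at [255.475, -542.898, 231.292] pointing down, gripper open.
Joint ranges: [-169.43, 169.43], [-51.17, 129.36], [1.28, 143.12], [-76.62, 256.62], [0, 156.53], [-152.29, 152.29]. Speed limits (degrees/s): [136.94, 136.94, 159.86, 180, 180, 180].

INTERFACE

Orientations are given as [roll, pitch, yaw] about the fixed x, y, z axes, in that order (R = Rz(yaw) Ry(pitch) Rx(roll)).
In Python, from bench import * gives the robot as it stands.
- The arm moves only by the shell command python3 -m creep 'ROWS' [FORCE]. ROWS is a JSON object of lists of equal length, an entry for each row: "translation": the shift along the tool's x, y, z in mm, a list of three; "rotation": the turn, a rotation vector about the tool's x, y, z in rad, a list of three; "claw": the finger opening in mm, from 0 to 85.4. In form: {"translation": [[dx, dy, dz], ...], "rotation": [[ax, ay, az], ...], "claw": [claw, ...]}. A call has 1 to 10 rows; each row shifts and turns the commanded pose from where the row before left it, along the tool's axes as they then stand; what a row does not reach is not made up. A row lasts 1/10 s, in which the tool goes at most 50 mm and 8.59 degrees, less where a joint would pass 70% of its speed; a pose out of reach is approached as far as the arm can. A call is refused whole if a number of a shift passes 50 or a number of a turn 0.15, either way. A call with a gripper value outside its range is refused whole. The fingers move at their own pace and stop on an object; FORCE is the grip in N (left out, the last holds). Time passes only in rows, so rows that do not move let the fingers close. It gives the time, the measured TCP pose, the force and the opening at its end, in the units of the state.
- sense(): the state, without advancing time (a new reading comes with each control period).
- snapshot(name): name is "scene" or "top" or "wrist"; returns a dict with "frame" (400x640x3 uint8, red, green, blue), "intrinsics" (3x3 intrinsics, pixels), "dist" ([k1, k2, p1, p2, k3] as OpenCV has them; the pictures are not rectified), "extrinsics" (4x4, takes a point from camera to world coordinates). Camera axes: x right, y up, looking along -z (the intrinsics and any distortion apply to the point x, -y, -z); pixel columns grow to the right and rows downward; lengths in mm; the calibration is good to about 2 mm. A picture is of the moment at which its call begins. There is no depth.
- hand_in(): hands the job in, once; it reports no verdict.
The state is a dict: "time": time; "joint_pos": joint angles; "qd": joint speeds; "joint_efforts": joint torques, N m; "tool_pos": TCP position; "tcp_rot": TCP orientation; "ft_force": force on the tool from outside, world axes, zero at the start; "wrist_torque": the same for the moment, N m; "finger_gap": finger opening in mm.
Only numpy, scipy, OpenCV 4.12 (cv2) and the standard library are available. Lean on these libraries where they do the work, as an engineer would, in place of code of your own. Each camera call takes 0.05 s, during which the arm holds its last target.

## Working session

There is one attempt and no reset: what is moved stays moved. The work goes in short steps, Python scripts to look and compute and a shell command to move; the robot and the scene stay as the last step left them, time stands still between calls to the robot, and variables do not carry over. Pictures are saved under pics/ and viewed, and the job is handed in when it is done.

```bash
ls; mkdir -p pics; python3 - <<'E'
from bench import *
import cv2
print(sense())
for n in ("scene","top","wrist"):
    s=snapshot(n); cv2.imwrite(f"pics/{n}0.png",s["frame"][:,:,::-1])
    print(n,s["intrinsics"],s["dist"],s["extrinsics"])
E
```

```text
pics
{'time': 0.0, 'joint_pos': array([-6.96932887e+01,  7.51483861e+00,  8.53299540e+01,  1.42100648e-03,
        8.72615717e+01, -4.89403852e+00]), 'qd': array([ 0.06016222,  0.08224736,  0.03632617,  0.02232415, -0.03845843,
       -0.00513825]), 'joint_efforts': array([ 1.09594039e-04, -5.69412446e+01, -5.00548625e+01, -5.89867227e-05,
        1.49944983e-02,  1.76340222e-05]), 'tool_pos': array([ 255.30116069, -542.36322037,  230.24077654]), 'tcp_rot': array([-1.79894145e+02, -1.04883607e-02,  2.52006710e+01]), 'ft_force': array([-0.50676401,  0.64833038,  0.54676109]), 'wrist_torque': array([-0.01387465,  0.00136845, -0.00863273]), 'finger_gap': 84.77753369872764}
scene [[473.56997047   0.         323.92179677]
 [  0.         473.56997047 197.06741183]
 [  0.           0.           1.        ]] [-0.02224782  0.          0.          0.          0.        ] [[ 8.72207227e-01 -4.01870912e-01  2.78844621e-01  8.59681158e+02]
 [ 4.88884243e-01  7.34536836e-01 -4.70582441e-01 -5.11112041e+02]
 [-1.57082515e-02  5.46768148e-01  8.37136693e-01  1.07298919e+03]
 [ 0.00000000e+00  0.0000
[... 268 characters left out ...]
1 -1.45601119e-01  4.18400823e+02]
 [-9.99923913e-01 -6.21992469e-03  1.06527297e-02  7.39963874e+01]
 [ 9.63325992e-03  1.45672121e-01  9.89286022e-01  8.98979009e+02]
 [ 0.00000000e+00  0.00000000e+00  0.00000000e+00  1.00000000e+00]]
wrist [[281.84717169   0.         321.12455714]
 [  0.         281.84717169 201.26966689]
 [  0.           0.           1.        ]] [-0.04654665  0.          0.          0.          0.        ] [[ 4.26034855e-01  8.67424534e-01  2.57038870e-01  3.20137961e+02]
 [-9.04704669e-01  4.09086699e-01  1.18985441e-01 -5.12151137e+02]
 [-1.94029209e-03 -2.83236211e-01  9.59048218e-01  3.73007179e+02]
 [ 0.00000000e+00  0.00000000e+00  0.00000000e+00  1.00000000e+00]]
```

View pics/scene0.png

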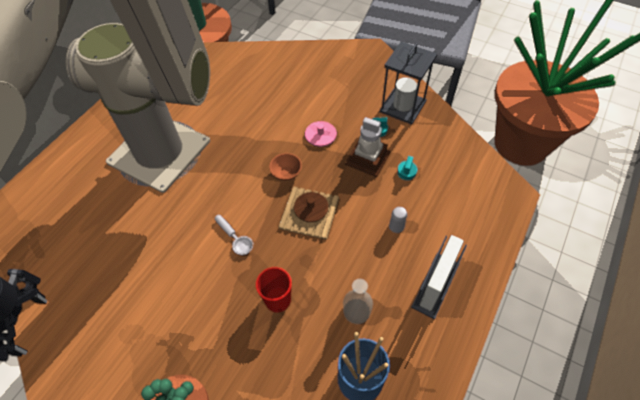

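View pics/top0.png

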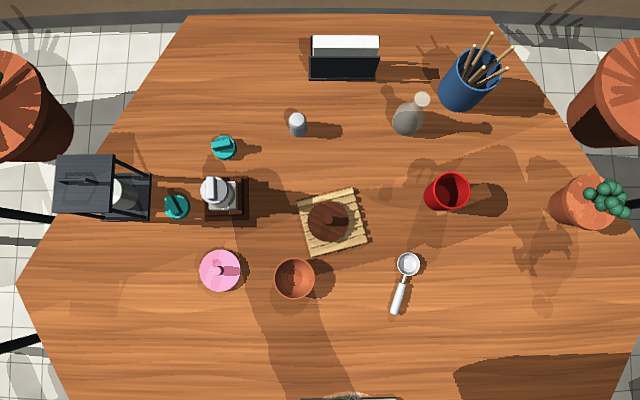

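View pics/wrist0.png

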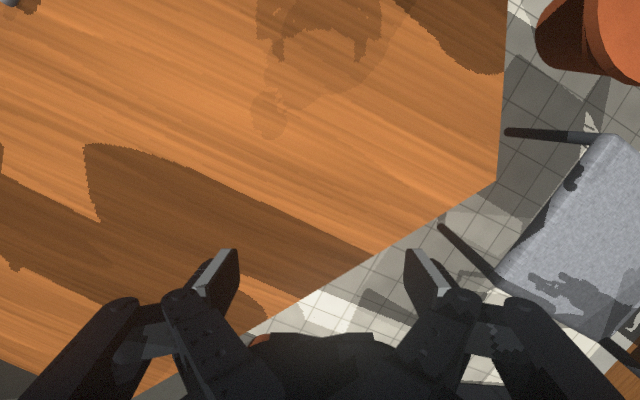

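```bash
cat > h.py <<'E'
from bench import *
import numpy as np, cv2
from scipy.optimize import least_squares
from scipy.spatial.transform import Rotation as R
def cam(name):
    s=snapshot(name); return s
def ray(s,uv):
    K=s["intrinsics"];E=np.array(s["extrinsics"])
    p=cv2.undistortPoints(np.array([[uv]],float),K,np.array(s["dist"]))[0,0]
    d=E[:3,:3]@np.array([p[0],-p[1],-1]); return E[:3,3],d/np.linalg.norm(d)
def onz(s,uv,z):
    o,d=ray(s,uv); return o+d*(z-o[2])/d[2]
def tri(*pairs):
    A=np.zeros((3,3));b=np.zeros(3);L=[]
    for s,uv in pairs:
        o,d=ray(s,uv);P=np.eye(3)-np.outer(d,d);A+=P;b+=P@o;L.append((o,d))
    x=np.linalg.solve(A,b)
    return x,[np.linalg.norm((np.eye(3)-np.outer(d,d))@(x-o)) for o,d in L]
def proj(s,X):
    K=s["intrinsics"];E=np.array(s["extrinsics"])
    c=(np.atleast_2d(X)-E[:3,3])@E[:3,:3]; c=c*[1,-1,-1]
    return cv2.projectPoints(c,np.zeros(3),np.zeros(3),K,np.array(s["dist"]))[0][:,0]
def crop(s,u0,v0,w,h,k,name):
    f=s["frame"][v0:v0+h,u0:u0+w,::-1]
    cv2.imwrite("pics/"+name,cv2.resize(f,None,fx=k,fy=k,interpolation=cv2.INTER_CUBIC))
E
python3 - <<'E'
from h import *
import pickle
d={n:snapshot(n) for n in("scene","top")}
pickle.dump(d,open("s0.pkl","wb"))
crop(d["top"],150,120,130,90,6,"top_mill.png")
crop(d["top"],280,150,200,110,4,"top_cov.png")
crop(d["scene"],260,95,180,130,4,"sc_mill.png")
crop(d["scene"],200,180,180,150,4,"sc_cov.png")
E
```

```text
(no output)
```

View pics/top_mill.png

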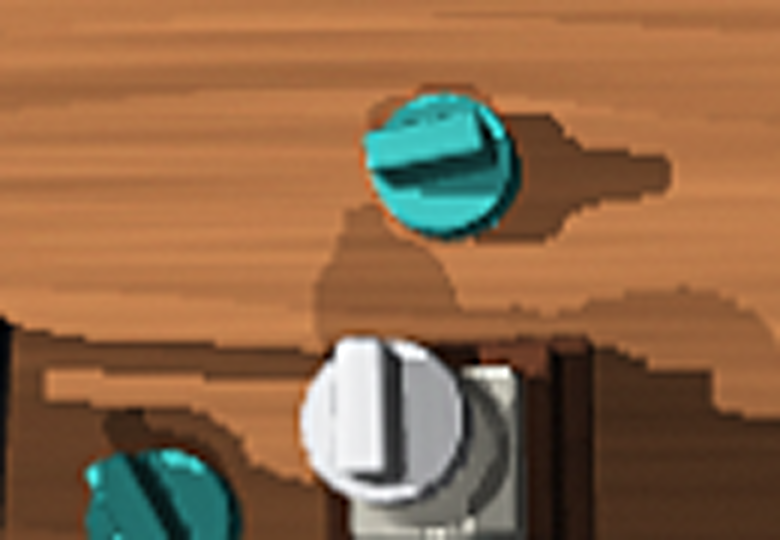

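View pics/top_cov.png

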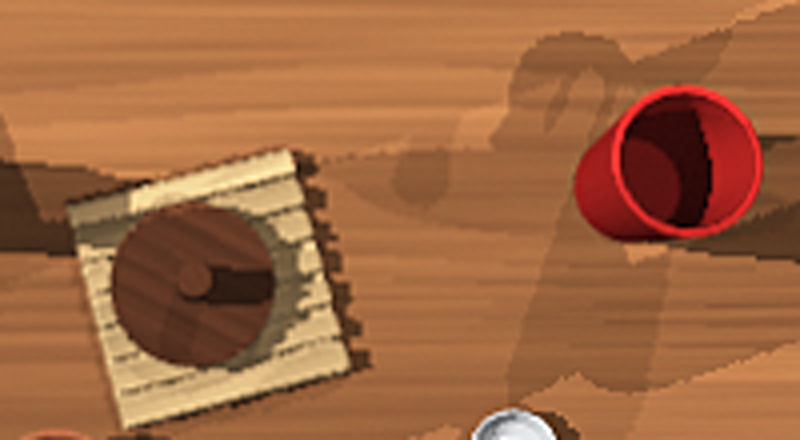

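View pics/sc_mill.png

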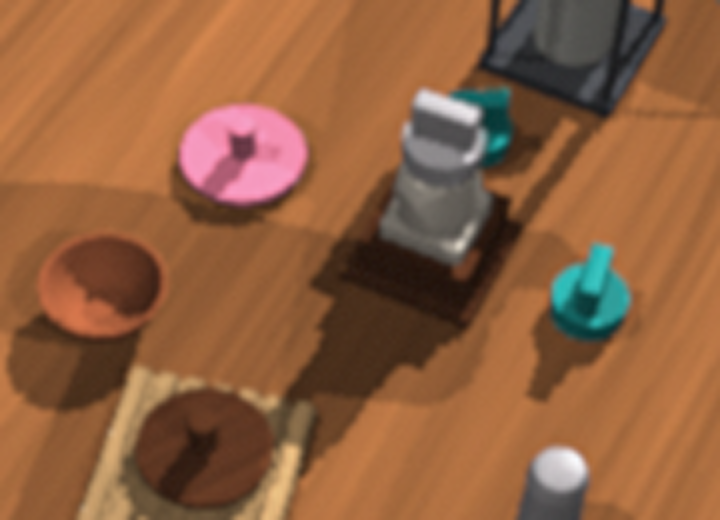

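View pics/sc_cov.png

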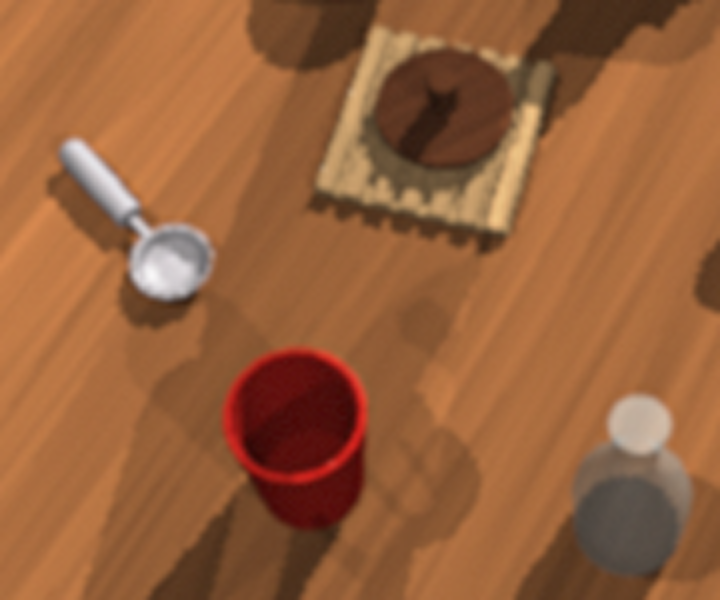

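```bash
cat >> h.py <<'E'
def circ(obs,r,x0):
    # obs: list of (s,[l,r,t,b])
    a=np.linspace(0,2*np.pi,180)
    def f(p):
        e=[]
        for s,b in obs:
            q=proj(s,np.c_[p[0]+r*np.cos(a),p[1]+r*np.sin(a),0*a+p[2]])
            m=[q[:,0].min(),q[:,0].max(),q[:,1].min(),q[:,1].max()]
            e+=[m[i]-b[i] for i in range(4) if b[i] is not None]
        return e
    o=least_squares(f,x0); return o.x,np.round(o.fun,2)
E
python3 - <<'E'
from h import *
import pickle
d=pickle.load(open("s0.pkl","rb"));t,s=d["top"],d["scene"]
print("rim",circ([(t,[433,471,171.25,210]),(s,[256,292,267,300.75])],40,[400,-100,100]))
print("disc",circ([(t,[307.75,348.5,200.75,242]),(s,[293.7,328.5,191.8,None])],46,[400,0,40]))
print("wingtop",tri((t,(210,188)),(s,(371.75,122))))
print("knob top",tri((t,(328.75,219.5)),(s,(200+440/4,180+90/4))))
T=lambda u,v:(150+u/6,120+v/6)
print("wing ends z153", onz(t,T(358.5,341),156),onz(t,T(360,475),156))
print("cap skirt",circ([(t,[150+300/6,150+467/6,120+338/6,120+505/6]) ],27,[420,200,120]))
# bystanders rough
for n,uv,z in [("salt",(297,120),73),("cruet",(412,112),100),("bowl",(295,278),35),("spoonbowl",(408,264),10),("spoonend",(395,312),5),("pink",(220,270),20),("teal1",(223,148),20),("teal2",(177,206),20),("lantern",(130,190),60)]:
    print(n,onz(t,uv,z).round())
E
```

```text
rim (array([ 547.62100358, -215.60494159,   98.03468632]), array([-0.65, -0.61, -0.59, -1.04, -1.26, -0.95, -0.06,  0.18]))
disc (array([492.32881873,  37.30783018,  19.78595981]), array([-0.87, -0.04, -0.66, -0.39, -0.93, -0.67,  0.36]))
wingtop (array([546.53865096, 267.78871864, 150.92115399]), [np.float64(1.8332787397552905), np.float64(1.8332787397553427)])
knob top (array([493.0943119 ,  36.03173976,  42.82848881]), [np.float64(0.14227387862727073), np.float64(0.1422738786272576)])
wing ends z153 [565.81373013 266.37322608 156.        ] [522.89099146 264.53613235 156.        ]
cap skirt (array([541.83980972, 260.37476977, 144.92574772]), array([-0.04,  0.04,  0.04, -0.04]))
salt [706. 103.  73.]
cruet [ 714. -141.  100.]
bowl [369. 109.  35.]
spoonbowl [ 395. -140.   10.]
spoonend [ 291. -109.    5.]
pink [386. 273.  20.]
teal1 [659. 273.  20.]
teal2 [527. 373.  20.]
lantern [557. 465.  60.]
```

```bash
python3 -m creep '{"translation":[[32,-32.5,0],[32,-32.5,0],[32,-32.5,0],[32,-32.5,0],[32,-32.5,0],[32,-32.5,0],[32,-32.5,0],[32,-32.5,0],[32,-32.5,0],[32,-32.5,0]],"rotation":[[0,0,0],[0,0,0],[0,0,0],[0,0,0],[0,0,0],[0,0,0],[0,0,0],[0,0,0],[0,0,0],[0,0,0]],"claw":[70,70,70,70,70,70,70,70,70,70]}' 40
python3 -m creep '{"translation":[[31,-32.5,0],[31,-32.5,0],[30,-32.5,0],[0,0,0],[0,0,0]],"rotation":[[0,0,0],[0,0,0],[0,0,0],[0,0,0],[0,0,0]],"claw":[70,70,70,70,70]}'
python3 - <<'E'
from h import *
import pickle
w=snapshot("wrist");pickle.dump(w,open("w1.pkl","wb"));cv2.imwrite("pics/w1.png",w["frame"][:,:,::-1])
print(sense()["tool_pos"],sense()["tcp_rot"])
E
```

```text
time: 1.25
tool_pos: [406.9, -110.8, 231.5]
tcp_rot: [180.0, -0.0, 25.2]
ft_force: [0.9, -0.6, -0.6]
finger_gap: 70.1
time: 1.75
tool_pos: [448.3, 15.7, 231.1]
tcp_rot: [180.0, 0.0, 25.4]
ft_force: [-0.4, -0.8, -0.2]
finger_gap: 70.0
[448.17103285  14.74768916 231.1344928 ] [1.79989153e+02 3.75664599e-02 2.52656150e+01]
```

View pics/w1.png

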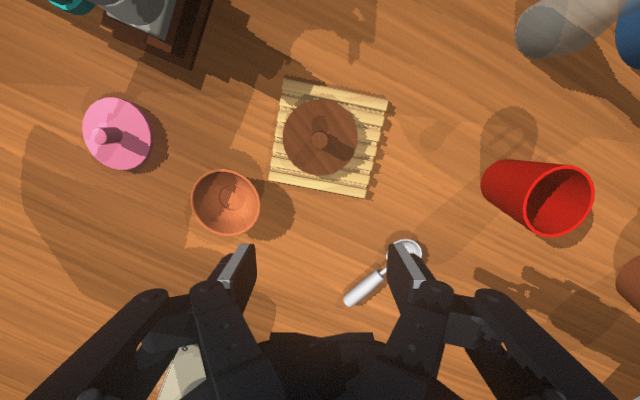

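```bash
python3 - <<'E'
from h import *
import pickle
w=pickle.load(open("w1.pkl","rb"))
crop(w,260,70,140,140,5,"w1c.png"); crop(w,470,140,140,110,5,"w1r.png")
E
```

```text
(no output)
```

View pics/w1c.png

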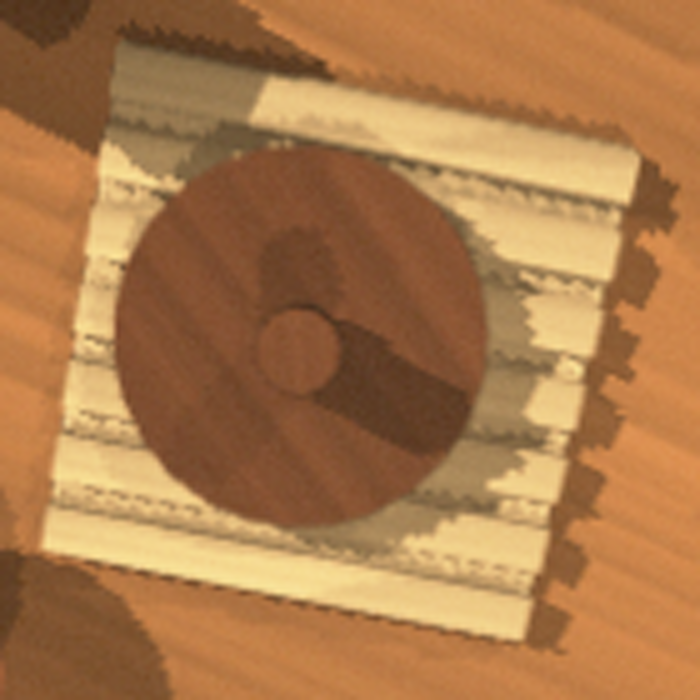

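View pics/w1r.png

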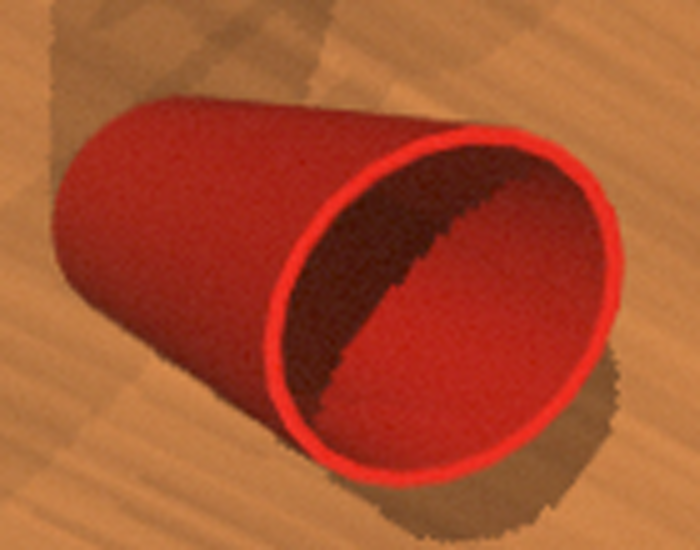

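```bash
cat >> h.py <<'E'
def cp(u,v,u0,v0,k): return (u0+(u+.5)/k-.5, v0+(v+.5)/k-.5)
def bx(l,r,t,b,u0,v0,k):
    c=lambda x,o:None if x is None else o+(x+.5)/k-.5
    return [c(l,u0),c(r,u0),c(t,v0),c(b,v0)]
E
python3 - <<'E'
from h import *
import pickle
d=pickle.load(open("s0.pkl","rb"));t,s=d["top"],d["scene"];w=pickle.load(open("w1.pkl","rb"))
W=bx(264,625,125,488,470,140,5);Tt=bx(612,764,85,240,280,150,4);S=bx(224,368,348,483,200,180,4)
for o in ([(w,W)],[(t,Tt)],[(s,S)],[(w,W),(t,Tt)],[(w,W),(t,Tt),(s,S)]): print("rim",circ(o,40,[540,-215,100]))
W=bx(114,489,145,527,260,70,5);Tt=bx(111,274,203,368,280,150,4);S=bx(375,514,47,None,200,180,4)
for o in ([(w,W)],[(t,Tt)],[(w,W),(t,Tt)],[(w,W),(t,Tt),(s,S)]): print("disc",circ(o,46,[490,37,25]))
kw=(w,cp(299,351,260,70,5));kt=(t,cp(195,278,280,150,4))
print("knob",tri(kw,kt))
print("knob circ",circ([(w,bx(257,341,308,395,260,70,5))],10,[490,37,50]))
for z in(42,50): print(onz(*kw,z),onz(*kt,z))
E
```

```text
rim (array([ 546.1729797 , -215.7424586 ,   98.67673725]), array([-0.01,  0.01,  0.01, -0.01]))
rim (array([ 546.03763725, -214.58139962,  102.19310061]), array([-0.12,  0.12,  0.12, -0.12]))
rim (array([ 546.26653896, -211.85030698,   91.0786278 ]), array([-0.01,  0.01,  0.02, -0.01]))
rim (array([ 546.25668264, -215.7927972 ,   98.63368603]), array([ 0.04,  0.06, -0.05, -0.07, -0.06,  0.01,  0.37, -0.03]))
rim (array([ 546.56368602, -215.20278972,   99.02011053]), array([ 0.03,  0.17, -0.51, -0.38, -0.29, -0.21,  0.19, -0.2 , -1.24,
       -0.93, -0.22,  0.01]))
disc (array([491.03135379,  37.78798482,  21.18823858]), array([-0.01,  0.01,  0.01, -0.01]))
disc (array([492.96832856,  36.64111974,   8.03287074]), array([-0.14,  0.14,  0.14, -0.14]))
disc (array([491.23177676,  37.64957661,  21.35524881]), array([ 0.14,  0.2 , -0.11, -0.08, -0.66,  0.25,  0.11,  0.46]))
disc (array([491.46740039,  37.82090874,  21.64685299]), array([ 0.06,  0.19, -0.38, -0.25, -0.74,  0.19, -0.01,  0.35, -0.84,
       -0.5 ,  0.13]))
knob (array([491.86313848,  38.15186408,  65.32811203]), [np.float64(0.43167054387999604), np.float64(0.4316705438799921)])
knob circ (array([489.68733475,  37.73088426,  35.33603013]), array([-0.08,  0.08,  0.08, -0.08]))
[490.31633342  37.98311674  42.        ] [493.86977641  36.70754636  42.        ]
[490.86392223  38.18810773  50.        ] [493.16526484  37.05564209  50.        ]
```

```bash
python3 -m creep '{"translation":[[0,0,40],[0,0,40],[0,0,40],[0,0,0],[0,0,0]],"rotation":[[0,0,0],[0,0,0],[0,0,0],[0,0,0],[0,0,0]],"claw":[50,50,50,50,50]}'
python3 - <<'E'
from h import *
import pickle
w=snapshot("wrist");pickle.dump(w,open("w2.pkl","wb"))
print(sense()["tool_pos"],sense()["tcp_rot"])
cv2.imwrite("pics/w2.png",w["frame"][:,:,::-1]); crop(w,220,20,200,200,4,"w2c.png")
E
```

```text
time: 2.3
tool_pos: [447.9, 13.7, 111.7]
tcp_rot: [-180.0, 0.1, 25.1]
ft_force: [0.7, 0.3, 0.8]
finger_gap: 49.6
[449.30038425  13.81108502 113.23444119] [ 1.79942058e+02 -8.47518568e-02  2.51069043e+01]
```

View pics/w2c.png

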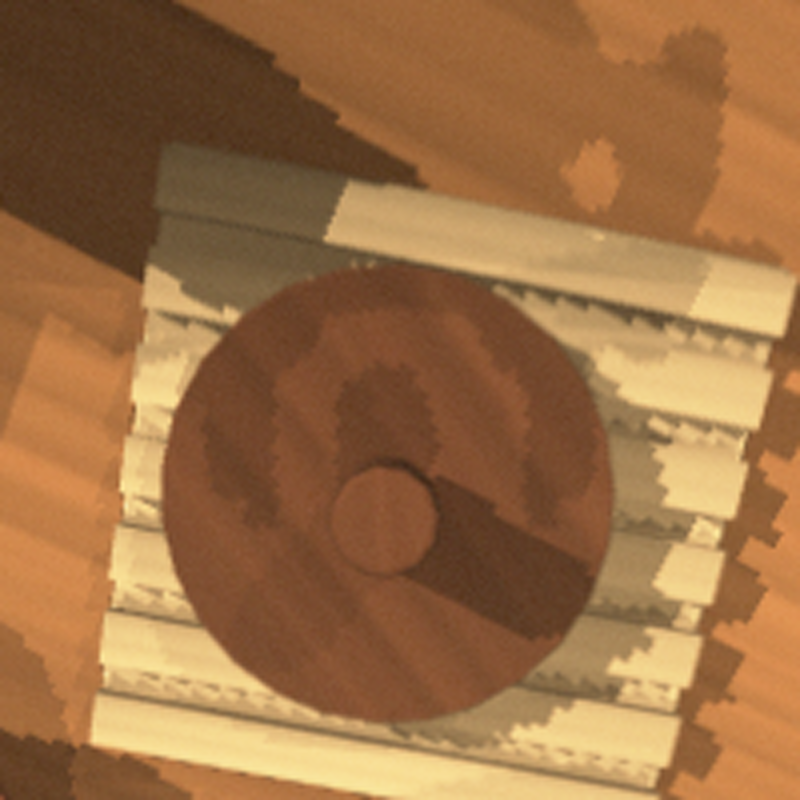

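```bash
python3 - <<'E'
from h import *
import pickle
d=pickle.load(open("s0.pkl","rb"));t=d["top"];w1=pickle.load(open("w1.pkl","rb"));w=pickle.load(open("w2.pkl","rb"))
b=bx(162,613,263,722,220,20,4);b1=bx(114,489,145,527,260,70,5)
print("disc",circ([(w,b)],46,[490,37,25]),circ([(w,b),(w1,b1)],46,[490,37,25]))
k=bx(329,439,464,577,220,20,4);k1=bx(257,341,308,395,260,70,5)
print("knob",circ([(w,k)],10,[490,37,50]),circ([(w,k),(w1,k1)],10,[490,37,50]))
p=cp(384,520,220,20,4);p1=cp(299,351,260,70,5)
print(tri((w,p),(w1,p1)),onz(w,p,54),onz(w1,p1,54))
print(np.array(w["extrinsics"])[:3,3],np.array(w1["extrinsics"])[:3,3])
E
```

```text
disc (array([491.44436628,  38.42889585,  21.99766882]), array([-0.15,  0.15,  0.14, -0.16])) (array([491.32257191,  38.235017  ,  21.87777261]), array([ 0.04,  0.27,  0.42,  0.02, -0.32, -0.14, -0.44, -0.25]))
knob (array([490.97354577,  38.3796605 ,  49.43610481]), array([-0.14,  0.14,  0.13, -0.14])) (array([490.6468932 ,  38.23041961,  46.98041471]), array([ 0.09,  0.03,  0.43, -0.17, -0.48,  0.29, -0.44,  0.02]))
(array([490.1707501 ,  38.07017577,  39.96456094]), [np.float64(0.1393203929662712), np.float64(0.1393203929662473)]) [491.65357835  38.59361906  54.        ] [491.13771663  38.29060322  54.        ]
[512.89268371  44.07428403 254.2054738 ] [513.02484502  46.48409461 373.76005616]
```

```bash
python3 -m creep '{"translation":[[24.5,-1.5,0],[24.5,-1.5,0],[0,0,30],[0,0,30],[0,0,15],[0,0,8],[0,0,0],[0,0,0],[0,0,0]],"rotation":[[0,0,0],[0,0,0],[0,0,0],[0,0,0],[0,0,0],[0,0,0],[0,0,0],[0,0,0],[0,0,0]],"claw":[50,50,50,50,50,50,50,50,50]}'
python3 - <<'E'
from h import *
import pickle
w=snapshot("wrist");pickle.dump(w,open("w3.pkl","wb"))
print(sense()["tool_pos"],sense()["ft_force"])
cv2.imwrite("pics/w3.png",w["frame"][:,:,::-1])
E
```

```text
time: 3.25
tool_pos: [493.1, 38.2, 30.3]
tcp_rot: [179.9, -0.2, 25.2]
ft_force: [0.9, 0.4, -0.4]
finger_gap: 49.7
[492.83103281  38.28470841  29.9622542 ] [ 0.03782591  0.32156447 -0.23721677]
```

View pics/w3.png

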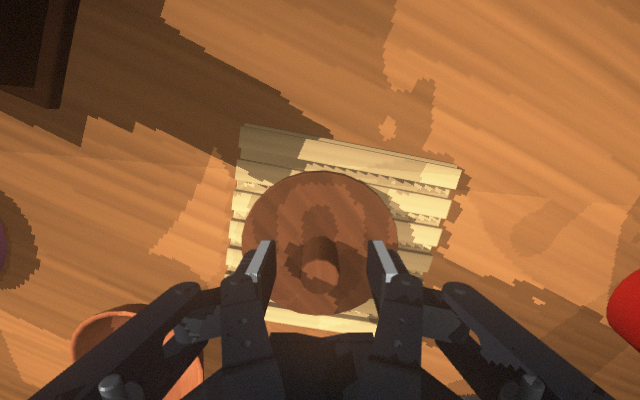

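```bash
python3 -m creep '{"translation":[[0,0,3],[0,0,0],[0,0,0],[0,0,0],[0,0,0],[0,0,0],[0,0,0],[0,0,0],[0,0,0]],"rotation":[[0,0,0],[0,0,0],[0,0,0],[0,0,0],[0,0,0],[0,0,0],[0,0,0],[0,0,0],[0,0,0]],"claw":[50,0,0,0,0,0,0,0,0]}' 40
python3 - <<'E'
from h import *
import pickle
w=snapshot("wrist");pickle.dump(w,open("w4.pkl","wb"))
print(sense()["tool_pos"],sense()["ft_force"])
cv2.imwrite("pics/w4.png",w["frame"][:,:,::-1])
E
```

```text
time: 4.2
tool_pos: [491.5, 38.4, 25.4]
tcp_rot: [180.0, -0.0, 25.2]
ft_force: [-0.9, 0.7, 2.8]
finger_gap: 18.8
[491.52202969  38.38623634  25.38901701] [-0.65906644 -0.05574903  1.58904721]
```

View pics/w4.png

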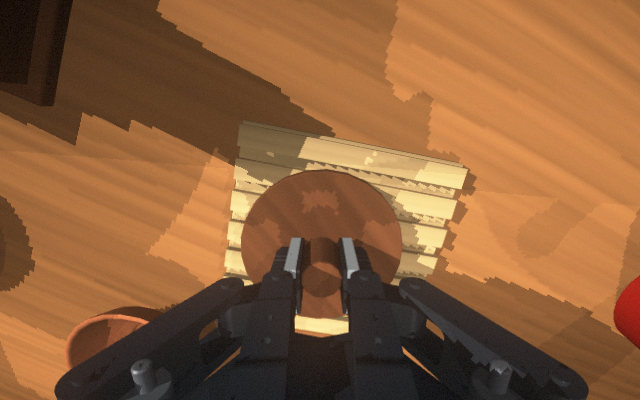

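```bash
python3 -m creep '{"translation":[[0,0,-20],[0,0,-45],[0,0,-45],[-12,18,-25],[-24,36,0],[-24,36,0],[-24,36,0],[-24,36,0],[-24,36,0],[-24,36,0]],"rotation":[[0,0,0],[0,0,0],[0,0,0],[0,0,0],[0,0,0],[0,0,0],[0,0,0],[0,0,0],[0,0,0],[0,0,0]],"claw":[0,0,0,0,0,0,0,0,0,0]}'
python3 -m creep '{"translation":[[-12,18,0],[0,0,0],[0,0,0]],"rotation":[[0,0,0],[0,0,0],[0,0,0]],"claw":[0,0,0]}'
python3 - <<'E'
from h import *
import pickle
w=snapshot("wrist");pickle.dump(w,open("w5.pkl","wb"))
t=snapshot("top");pickle.dump(t,open("t5.pkl","wb"))
print(sense()["tool_pos"],sense()["ft_force"],sense()["tcp_rot"])
cv2.imwrite("pics/w5.png",w["frame"][:,:,::-1])
E
```

```text
time: 5.25
tool_pos: [449.1, -241.3, 159.9]
tcp_rot: [-180.0, 0.0, 25.2]
ft_force: [0.6, 0.4, -1.0]
finger_gap: 18.8
time: 5.55
tool_pos: [446.3, -261.0, 159.7]
tcp_rot: [-179.9, 0.0, 25.1]
ft_force: [0.4, -0.4, -1.7]
finger_gap: 18.5
[ 446.72272811 -260.08222727  159.88310254] [ 1.04665575 -0.05358087 -0.0662885 ] [-1.79941782e+02  6.79005130e-03  2.52380129e+01]
```

View pics/w5.png

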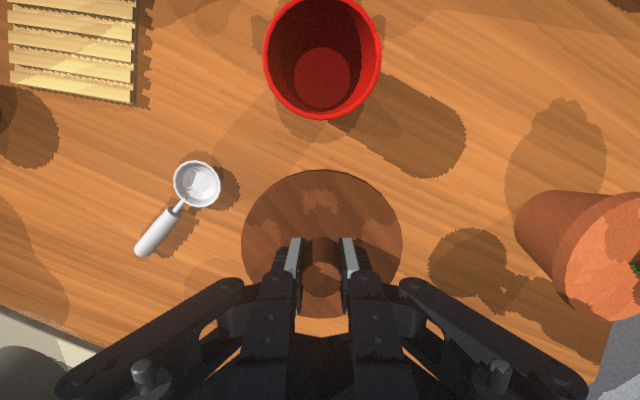

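```bash
python3 - <<'E'
from h import *
import pickle
w=pickle.load(open("w5.pkl","rb"))
crop(w,245,0,160,130,5,"w5r.png");crop(w,230,160,190,170,4,"w5c.png")
E
```

```text
(no output)
```

View pics/w5r.png

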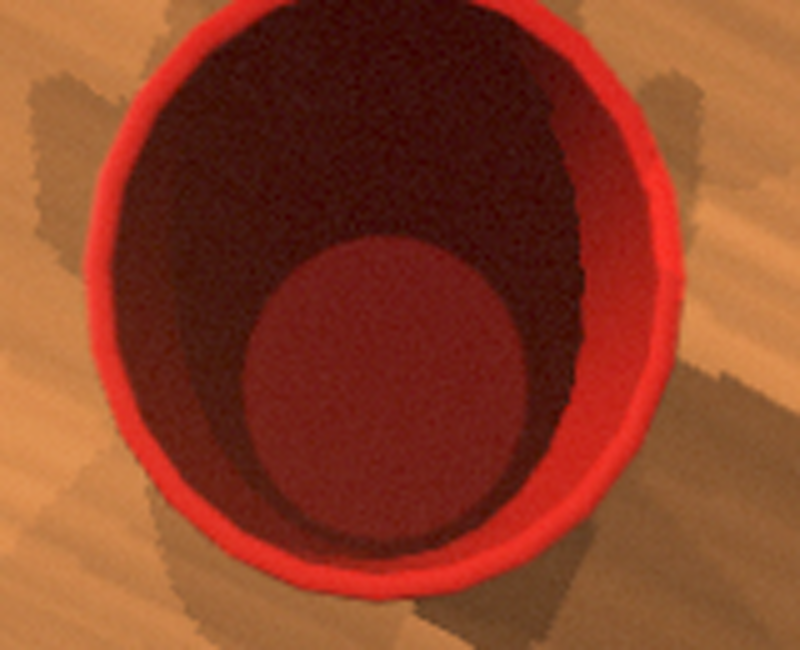

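View pics/w5c.png

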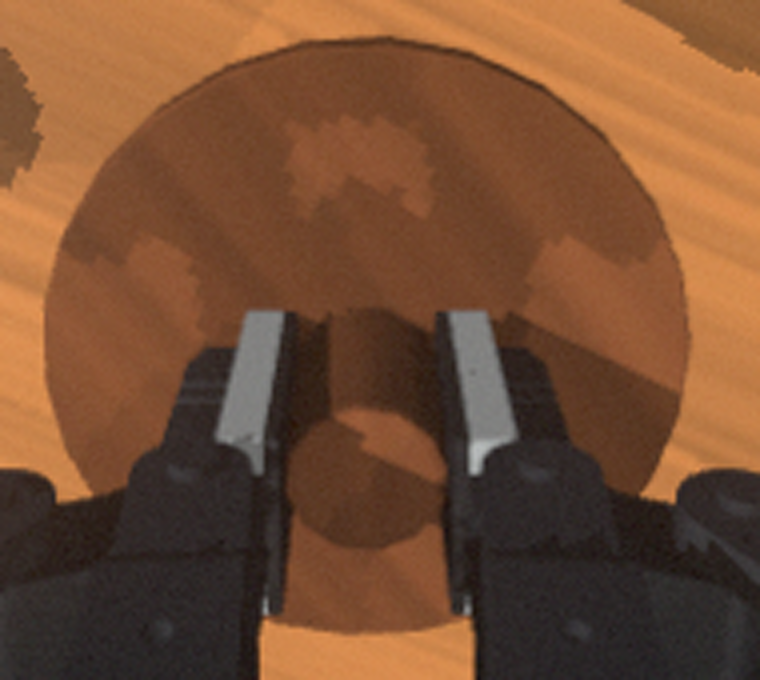

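```bash
python3 - <<'E'
from h import *
import pickle
w=pickle.load(open("w5.pkl","rb"));w1=pickle.load(open("w1.pkl","rb"))
r5=bx(87,686,None,600,245,0,5); r1=bx(264,625,125,488,470,140,5)
print("rim",circ([(w,r5)],40,[546,-215,100]),circ([(w,r5),(w1,r1)],40,[546,-215,100]))
c=bx(43,690,42,632,230,160,4)
x,e=circ([(w,c)],46,[447,-261,156]);print("disc",x,e)
# centre at fixed z
for z in (154,156,158):
  a=np.linspace(0,6.28,180)
  f=lambda p:[(lambda q:[q[:,0].min()-c[0],q[:,0].max()-c[1],q[:,1].min()-c[2],q[:,1].max()-c[3]])(proj(w,np.c_[p[0]+46*np.cos(a),p[1]+46*np.sin(a),0*a+z]))][0]
  o=least_squares(f,[447,-261]);print(z,o.x,o.fun)
E
```

```text
rim (array([ 546.64732463, -214.36487439,   97.11256009]), array([-0.,  0.,  0.])) (array([ 546.35684608, -214.57747871,   99.40201648]), array([-0.57,  0.79,  0.54, -0.31, -0.05, -0.53, -0.3 ]))
disc [ 445.83912887 -261.26579078  156.83037497] [-0.03  0.03  0.03 -0.04]
154 [ 444.91212975 -261.69926865] [ 1.45625616 -1.45286994  0.99088812 -1.71534111]
156 [ 445.56827504 -261.39293152] [ 0.40955574 -0.40854542  0.31638575 -0.53911798]
158 [ 446.21948484 -261.08888569] [-0.66414782  0.66265303 -0.36731487  0.67288031]
```

```bash
python3 -m creep '{"translation":[[37,0,0],[37,0,0],[37,0.5,0],[0,0,20],[0,0,14],[0,0,0],[0,0,0],[0,0,0]],"rotation":[[0,0,0],[0,0,0],[0,0,0],[0,0,0],[0,0,0],[0,0,0],[0,0,0],[0,0,0]],"claw":[0,0,0,0,0,0,0,0]}'
python3 - <<'E'
from h import *
import pickle
t=snapshot("top");s=snapshot("scene")
crop(t,410,140,100,90,7,"t6.png");crop(s,230,230,110,90,7,"s6.png")
E
```

```text
time: 6.45
tool_pos: [547.4, -214.7, 127.2]
tcp_rot: [180.0, -0.0, 25.2]
ft_force: [-0.1, -0.2, -0.6]
finger_gap: 18.8
```

View pics/t6.png

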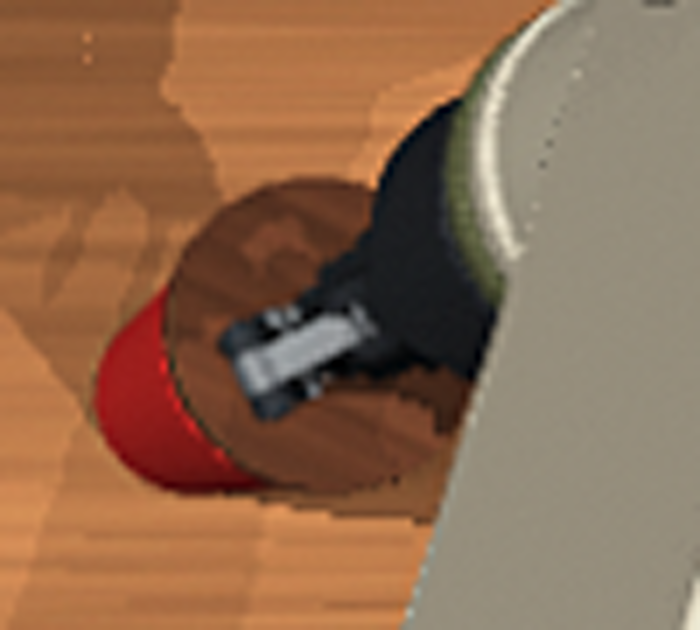

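View pics/s6.png

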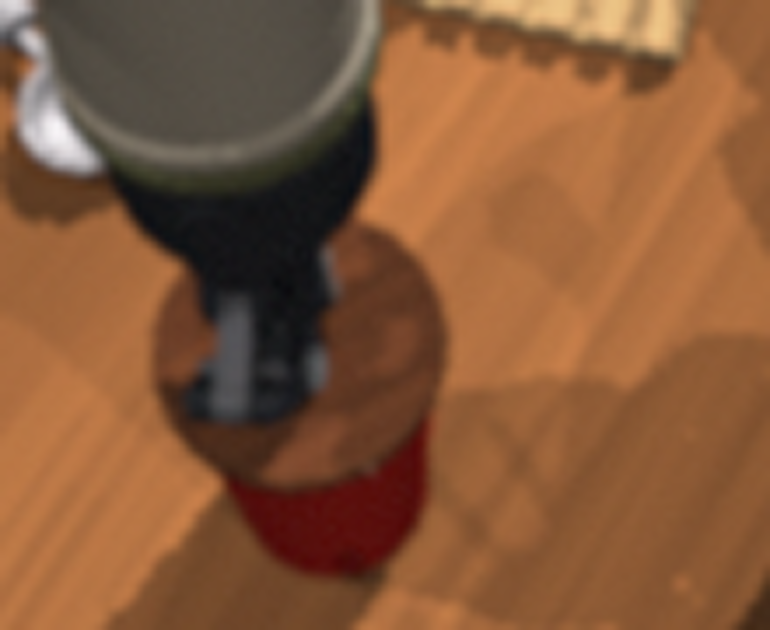

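```bash
for i in 1; do python3 -m creep '{"translation":[[0,0,4],[0,0,4],[0,0,2],[0,0,1],[0,0,1],[0,0,0],[0,0,0]],"rotation":[[0,0,0],[0,0,0],[0,0,0],[0,0,0],[0,0,0],[0,0,0],[0,0,0]],"claw":[0,0,0,0,0,0,0]}'; done
python3 -m creep '{"translation":[[0,0,1],[0,0,1],[0,0,0],[0,0,0]],"rotation":[[0,0,0],[0,0,0],[0,0,0],[0,0,0]],"claw":[0,0,0,0]}'
```

```text
time: 7.25
tool_pos: [547.4, -214.4, 114.3]
tcp_rot: [-180.0, 0.0, 25.2]
ft_force: [0.1, 0.1, -1.1]
finger_gap: 18.6
time: 7.65
tool_pos: [547.3, -214.3, 112.2]
tcp_rot: [-180.0, 0.0, 25.2]
ft_force: [0.3, 0.0, -0.4]
finger_gap: 18.7
```

```bash
python3 -m creep '{"translation":[[0,0,1],[0,0,0.5],[0,0,0],[0,0,0]],"rotation":[[0,0,0],[0,0,0],[0,0,0],[0,0,0]],"claw":[0,0,0,0]}'
python3 -m creep '{"translation":[[0,0,0.7],[0,0,0],[0,0,0]],"rotation":[[0,0,0],[0,0,0],[0,0,0]],"claw":[0,0,0]}'
```

```text
time: 8.05
tool_pos: [547.4, -214.3, 110.8]
tcp_rot: [-180.0, 0.0, 25.2]
ft_force: [-0.1, -0.6, -0.8]
finger_gap: 18.4
time: 8.35
tool_pos: [547.3, -214.3, 110.0]
tcp_rot: [-180.0, 0.0, 25.2]
ft_force: [-0.2, 0.3, -0.5]
finger_gap: 18.7
```

```bash
python3 -m creep '{"translation":[[0,0,0.7],[0,0,0],[0,0,0]],"rotation":[[0,0,0],[0,0,0],[0,0,0]],"claw":[0,0,0]}'
```

```text
time: 8.65
tool_pos: [547.3, -214.4, 109.3]
tcp_rot: [-180.0, 0.0, 25.2]
ft_force: [-0.6, 0.1, -0.1]
finger_gap: 18.7
```

```bash
python3 -m creep '{"translation":[[0,0,0.7],[0,0,0],[0,0,0]],"rotation":[[0,0,0],[0,0,0],[0,0,0]],"claw":[0,0,0]}'
python3 - <<'E'
from h import *
t=snapshot("wrist");s=snapshot("scene")
cv2.imwrite("pics/w7.png",t["frame"][:,:,::-1]);crop(s,230,230,110,90,7,"s7.png")
E
```

```text
time: 8.95
tool_pos: [547.4, -214.4, 108.7]
tcp_rot: [180.0, -0.0, 25.2]
ft_force: [-0.0, -0.7, -0.5]
finger_gap: 18.6
```

View pics/w7.png

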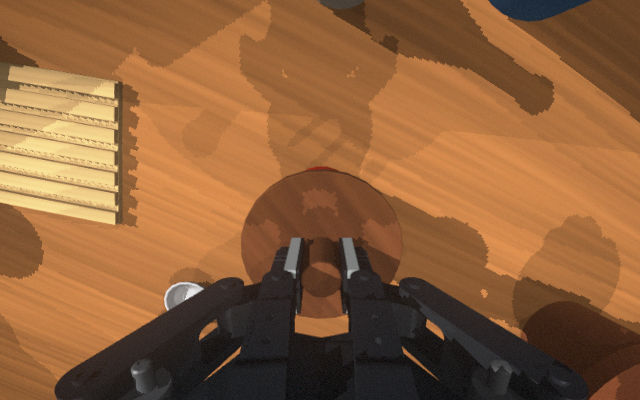

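View pics/s7.png

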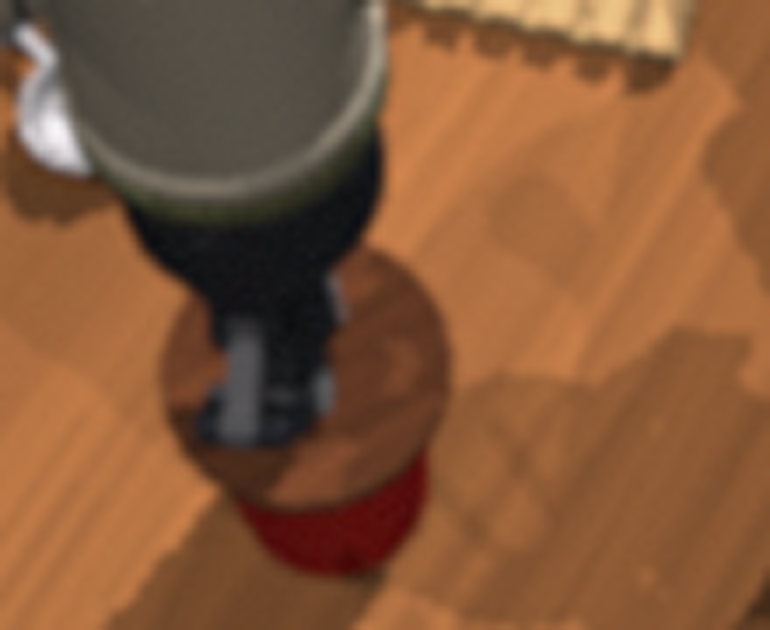

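```bash
python3 - <<'E'
from h import *
import pickle
t=snapshot("wrist")
pickle.dump(t,open("w7.pkl","wb"))
crop(t,230,155,190,170,4,"w7c.png")
a=np.linspace(0,6.28,180)
def b(x,y,z,r):
    q=proj(t,np.c_[x+r*np.cos(a),y+r*np.sin(a),0*a+z]);return q.min(0),q.max(0)
print(b(546.5,-214.5,99.5,40),b(546.5,-214.5,105.5,46),b(546.5,-214.5,98.5,46), b(550,-213,99.5,40))
print(sense()["tool_pos"])
E
```

```text
(array([253.00070973, 179.59378268]), array([388.47445511, 303.50677859])) (array([240.05426967, 170.75857743]), array([401.38690375, 317.71088042])) (array([243.28948566, 168.46583035]), array([398.18941504, 310.40553488])) (array([252.76613895, 172.76125736]), array([389.15984753, 298.39812827]))
[ 547.40149115 -214.3736131   108.74188289]
```

View pics/w7c.png

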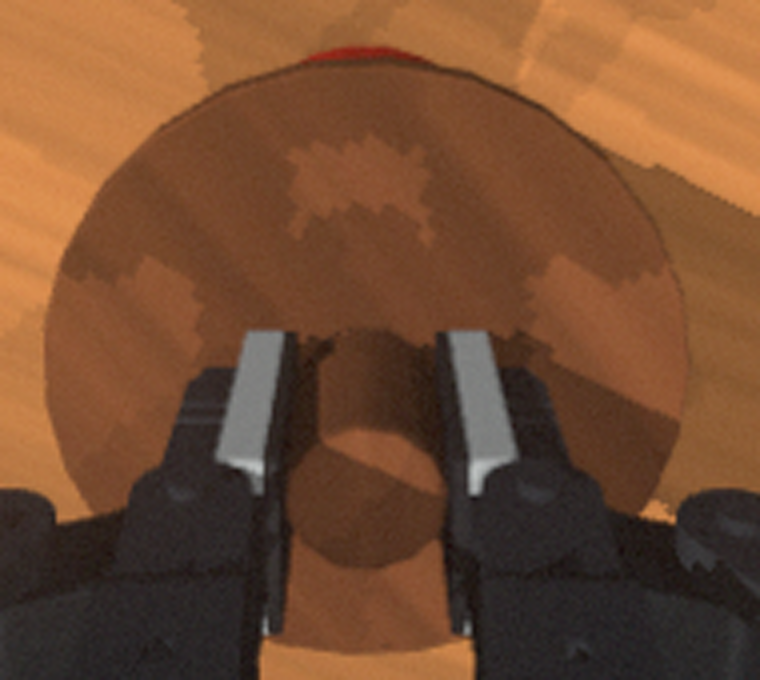

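```bash
python3 - <<'E'
from h import *
import pickle
t=pickle.load(open("w7.pkl","rb"));w1=pickle.load(open("w1.pkl","rb"))
a=np.linspace(0,6.28,180)
for r in (26,28,30,32):
    for w in (t,w1):
        q=proj(w,np.c_[546.5+r*np.cos(a),-214.5+r*np.sin(a),0*a]);print(r,q.min(0).round(1),q.max(0).round(1))
print("w1 base crop extents: l",470+53/5,"t",140+95/5)
E
```

```text
26 [292.9 171.7] [348.9 225.6]
26 [483.8 162.4] [520.5 199.2]
28 [290.7 169.5] [351.1 227.5]
28 [482.4 160.9] [521.9 200.6]
30 [288.6 167.3] [353.2 229.5]
30 [481.  159.5] [523.3 202. ]
32 [286.4 165.1] [355.4 231.4]
32 [479.5 158. ] [524.7 203.3]
w1 base crop extents: l 480.6 t 159.0
```

```bash
python3 -m creep '{"translation":[[0,0,0.7],[0,0,0],[0,0,0]],"rotation":[[0,0,0],[0,0,0],[0,0,0]],"claw":[0,0,0]}'
python3 -m creep '{"translation":[[0,0,0.7],[0,0,0],[0,0,0]],"rotation":[[0,0,0],[0,0,0],[0,0,0]],"claw":[0,0,0]}'
```

```text
time: 9.4
tool_pos: [547.6, -214.5, 108.7]
tcp_rot: [180.0, -0.0, 25.2]
ft_force: [-1.8, 0.8, 6.0]
finger_gap: 18.4
time: 9.7
tool_pos: [547.9, -214.5, 108.7]
tcp_rot: [179.9, -0.0, 25.2]
ft_force: [-4.3, 1.9, 8.5]
finger_gap: 19.0
```

```bash
python3 -m creep '{"translation":[[0,0,0],[0,0,0],[0,0,0],[0,0,0],[0,0,0],[0,0,-20],[0,0,-35],[0,0,-35],[0,0,0],[0,0,0]],"rotation":[[0,0,0],[0,0,0],[0,0,0],[0,0,0],[0,0,0],[0,0,0],[0,0,0],[0,0,0],[0,0,0],[0,0,0]],"claw":[50,50,50,50,50,50,50,50,50,50]}'
python3 - <<'E'
from h import *
import pickle
t=snapshot("wrist");s=snapshot("scene");pickle.dump(t,open("w8.pkl","wb"))
cv2.imwrite("pics/w8.png",t["frame"][:,:,::-1]);crop(s,230,230,110,90,7,"s8.png")
E
```

```text
time: 10.7
tool_pos: [548.1, -214.7, 198.5]
tcp_rot: [179.9, -0.1, 25.2]
ft_force: [-0.3, -0.4, 0.1]
finger_gap: 49.9
```

View pics/w8.png

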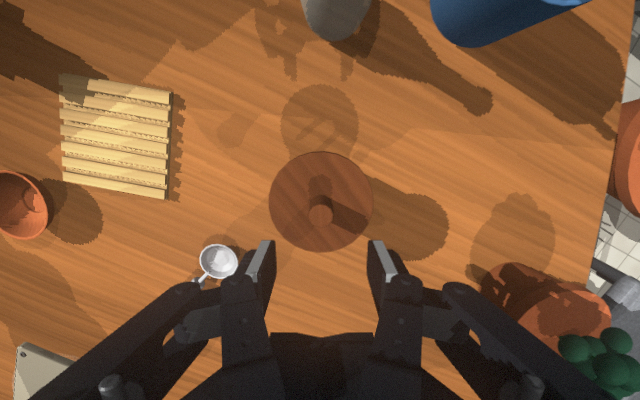

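View pics/s8.png

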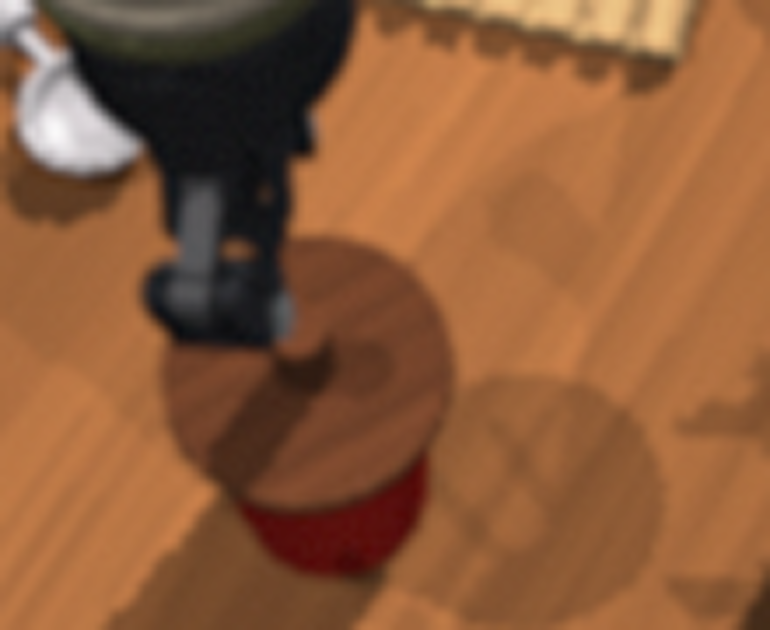

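```bash
python3 -m creep '{"translation":[[0,0,-20],[0,0,-20],[0,0,-20],[0,0,0]],"rotation":[[0,0,0.11],[0,0,0.11],[0,0,0.11],[0,0,0.11]],"claw":[50,50,50,50]}'
python3 -m creep '{"translation":[[-6,-47.5,0],[-6,-47.5,0],[-6,-47.5,0],[-6,-47.5,0],[-6,-47.5,0],[-6,-47.5,0],[-6,-47.5,0],[-6,-47.5,0],[-6,-47.5,0],[-6,-47.5,0]],"rotation":[[0,0,0],[0,0,0],[0,0,0],[0,0,0],[0,0,0],[0,0,0],[0,0,0],[0,0,0],[0,0,0],[0,0,0]],"claw":[50,50,50,50,50,50,50,50,50,50]}'
python3 -m creep '{"translation":[[0,0,0],[0,0,0],[0,0,0]],"rotation":[[0,0,0],[0,0,0],[0,0,0]],"claw":[50,50,50]}'
python3 - <<'E'
from h import *
import pickle
t=snapshot("wrist");s=snapshot("scene");p=snapshot("top");pickle.dump((t,s,p),open("w9.pkl","wb"))
cv2.imwrite("pics/w9.png",t["frame"][:,:,::-1]);crop(s,230,230,110,90,7,"s9.png");crop(p,410,140,100,90,7,"t9.png")
E
```

```text
time: 11.2
tool_pos: [548.1, -214.7, 259.0]
tcp_rot: [179.9, -0.1, -0.3]
ft_force: [0.9, -1.2, -0.7]
finger_gap: 49.9
time: 12.2
tool_pos: [486.1, 262.2, 255.4]
tcp_rot: [179.9, 0.1, -0.0]
ft_force: [0.6, -0.1, -0.6]
finger_gap: 50.3
time: 12.5
tool_pos: [487.1, 259.8, 256.0]
tcp_rot: [179.9, 0.1, -0.0]
ft_force: [-0.5, 0.4, 0.4]
finger_gap: 50.1
```

View pics/w9.png

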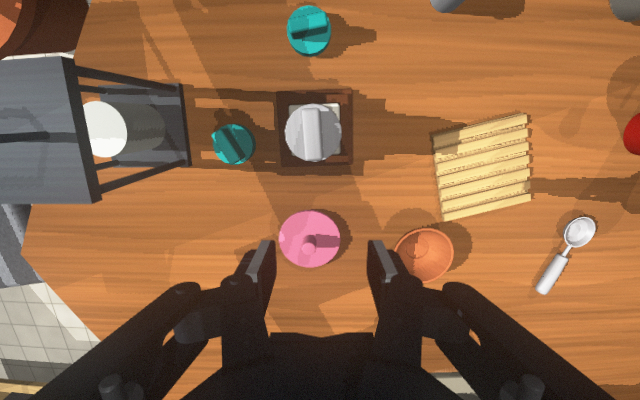

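View pics/s9.png

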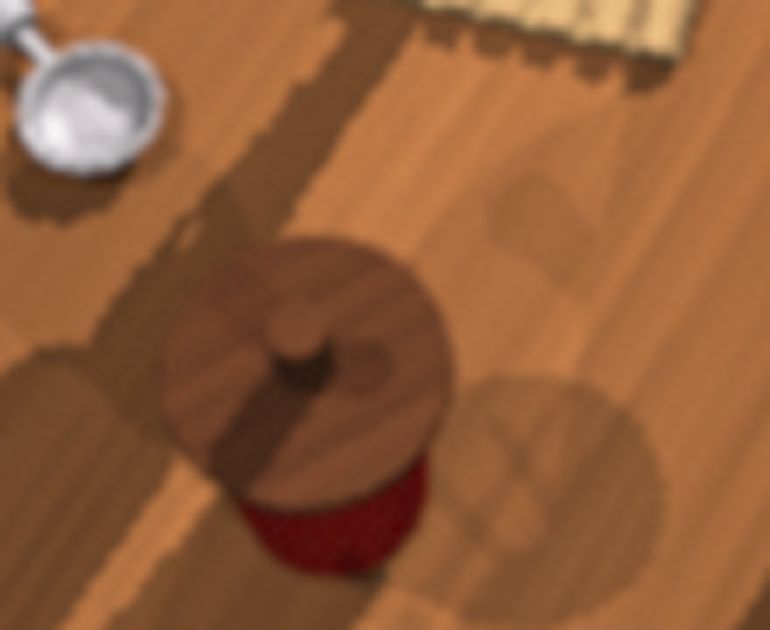

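View pics/t9.png

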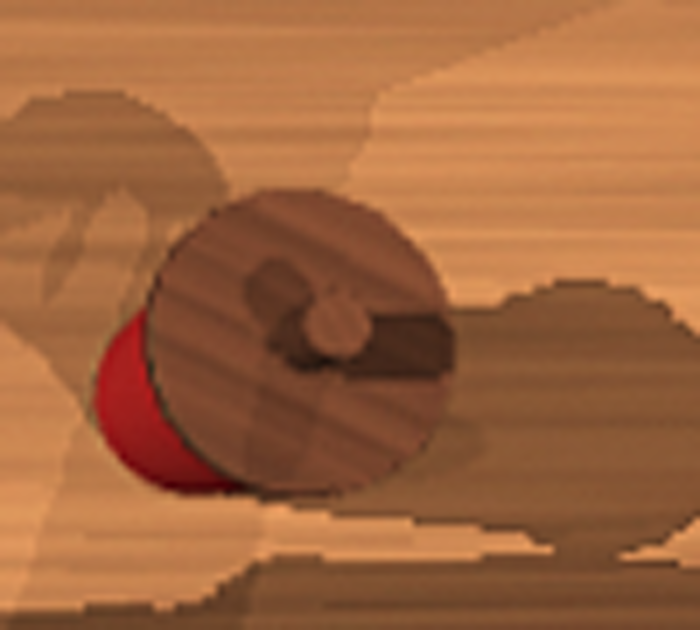

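```bash
python3 - <<'E'
from h import *
import pickle
w,s,t=pickle.load(open("w9.pkl","rb"))
T=bx(146,447,187,497,410,140,7);S=bx(162,455,238,None,230,230,7)
print("disc seated",circ([(t,T)],46,[546,-215,106]),circ([(t,T),(s,S)],46,[546,-215,106]))
a=np.linspace(0,6.28,180)
d=pickle.load(open("s0.pkl","rb"))
Tr=bx(612,764,85,240,280,150,4)
for z,r,b,c in((106,46,T,t),(99,40,Tr,d["top"])):
  f=lambda p:(lambda q:[q[:,0].min()-b[0],q[:,0].max()-b[1],q[:,1].min()-b[2],q[:,1].max()-b[3]])(proj(c,np.c_[p[0]+r*np.cos(a),p[1]+r*np.sin(a),0*a+z]))
  o=least_squares(f,[547,-215]);print(z,o.x,o.fun)
crop(w,265,80,100,100,7,"w9m.png")
E
```

```text
disc seated (array([ 551.21408728, -218.38116293,   94.25037208]), array([-0.25,  0.25,  0.25, -0.25])) (array([ 549.74113391, -214.95315761,  103.42018235]), array([-0.55,  0.45, -0.02, -0.01, -0.08,  0.01,  0.09]))
106 [ 549.30247533 -214.12931182] [-0.56602309  0.5775024  -0.08132074  0.06931625]
99 [ 546.5430145  -215.73491466] [-0.04224217  0.04175141  0.19725279 -0.19217953]
```

View pics/w9m.png

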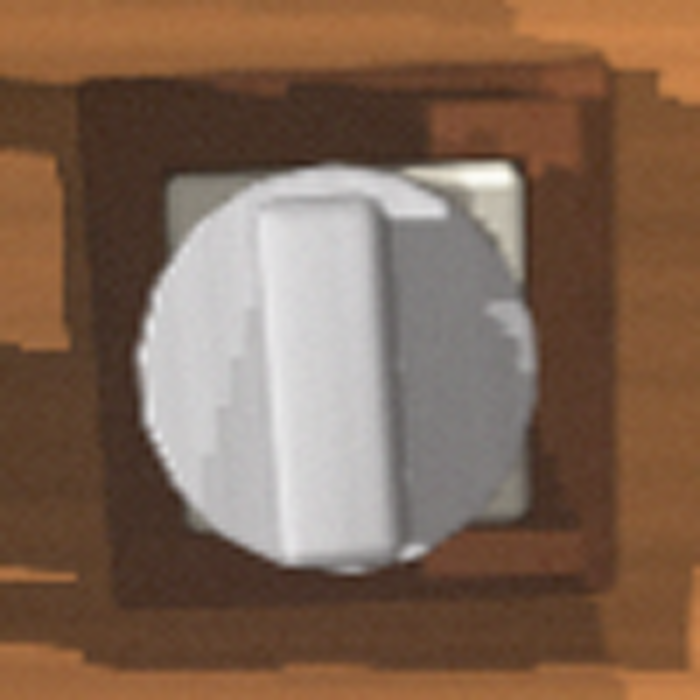

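```bash
python3 - <<'E'
from h import *
import pickle
w,s,t=pickle.load(open("w9.pkl","rb"));d=pickle.load(open("s0.pkl","rb"))
c=lambda u,v:cp(u,v,265,80,7)
A=onz(w,c(320,199),156);B=onz(w,c(341,555),156);print(A,B,np.linalg.norm(A-B),np.degrees(np.arctan2(*(A-B)[[1,0]])),(A+B)/2)
P=[onz(w,c(*p),156) for p in((262,200),(378,198),(398,552),(285,558))]
print(np.round(P,1)); 
for a,b in((3,0),(2,1)): v=P[b]-P[a];print(np.degrees(np.arctan2(v[1],v[0])),np.linalg.norm(v))
print("tri",tri((w,c(330.5,377)),(d["top"],cp(359.5,408,150,120,6))))
print("tri3",tri((w,c(330.5,377)),(d["top"],cp(359.5,408,150,120,6)),(d["scene"],cp(447,108,260,95,4))))
print("skirt",circ([(w,bx(137,537,165,572,265,80,7))],27,[545,264,135]))
# mill foot corners at z=54
F=[onz(w,c(*p),54) for p in((166,175),(524,162),(530,522),(190,530))]
print(np.round(F,1))
for a,b in((3,0),(2,1)): v=F[b]-F[a];print(np.degrees(np.arctan2(v[1],v[0])))
v=F[0]-F[1];print(np.degrees(np.arctan2(v[1],v[0]))-90)
print(sense()["tool_pos"])
E
```

```text
[566.7522274  268.38460466 156.        ] [524.90416796 266.23603143 156.        ] 41.903179420181125 2.9391131104010113 [545.82819768 267.31031805 156.        ]
[[566.7 275.2 156. ]
 [566.9 261.6 156. ]
 [525.3 259.2 156. ]
 [524.5 273.1 156. ]]
2.8113699702936152 42.16093960264875
3.232136997187617 41.6557733872251
tri (array([545.99014901, 267.5219289 , 150.72051863]), [np.float64(0.034202351857736395), np.float64(0.034202351857699695)])
tri3 (array([546.27026666, 267.52005871, 153.00257897]), [np.float64(0.16491404923912964), np.float64(0.8573096273230927), np.float64(1.0154308571167059)])
skirt (array([545.0970937 , 267.42680505, 124.92756566]), array([ 0.07, -0.07, -0.07,  0.07]))
[[573.9 297.6  54. ]
 [575.9 238.1  54. ]
 [516.3 236.1  54. ]
 [514.9 295.2  54. ]]
2.302643739342698
1.9617896757274362
1.931904812779706
[487.77092113 259.3436337  256.95449963]
```

```bash
python3 -m creep '{"translation":[[28,-8,0],[0,0,25],[0,0,15],[0,0,0],[0,0,0],[0,0,0]],"rotation":[[0,0,0],[0,0,-0.05],[0,0,0],[0,0,0],[0,0,0],[0,0,0]],"claw":[50,50,50,50,50,50]}'
python3 - <<'E'
from h import *
import pickle
w=snapshot("wrist");pickle.dump(w,open("w10.pkl","wb"))
print(sense()["tool_pos"],sense()["tcp_rot"])
cv2.imwrite("pics/w10.png",w["frame"][:,:,::-1]);crop(w,250,90,140,140,5,"w10m.png")
E
```

```text
time: 13.25
tool_pos: [515.8, 268.6, 218.6]
tcp_rot: [-180.0, -0.1, 2.8]
ft_force: [0.5, 0.5, -0.3]
finger_gap: 50.0
[515.94036796 268.75753888 218.79038168] [-1.79960492e+02 -1.13216563e-01  2.81949148e+00]
```

View pics/w10m.png

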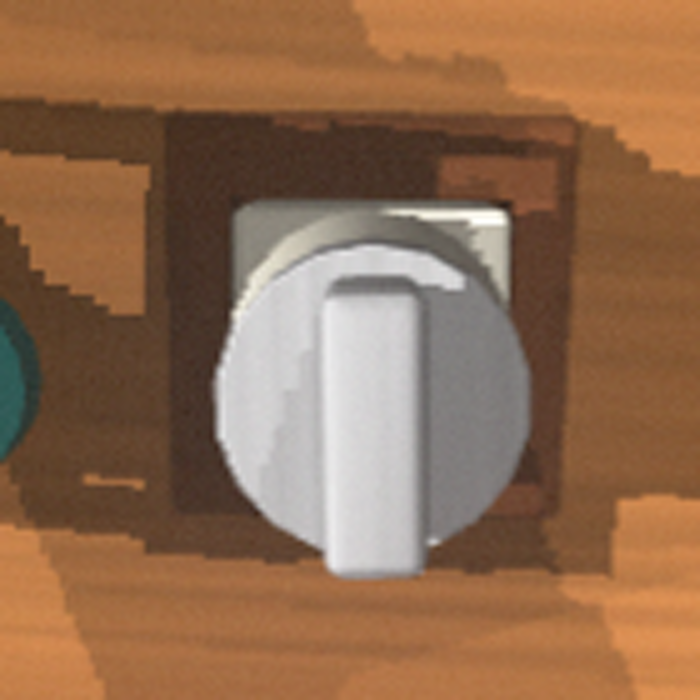

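```bash
python3 - <<'E'
from h import *
import pickle
w=pickle.load(open("w10.pkl","rb"));w9=pickle.load(open("w9.pkl","rb"))[0]
c=lambda u,v:cp(u,v,250,90,5)
for z in (153,156):
  P=[onz(w,c(*p),z) for p in((324,292),(423,292),(427,574),(327,575))]
  print(np.round(P,1),np.mean(P,0)) 
  for a,b in((3,0),(2,1)): v=P[b]-P[a];print(np.degrees(np.arctan2(v[1],v[0])),np.linalg.norm(v))
print("tri",tri((w,c(375.2,433)),(w9,cp(330.5,377,265,80,7))))
print("skirt",circ([(w,bx(215,530,242,None,250,90,5))],27,[545,264,135]))
E
```

```text
[[566.3 275.9 153. ]
 [567.  261.5 153. ]
 [524.  258.2 153. ]
 [523.  273.6 153. ]] [545.04986169 267.31450802 153.        ]
3.062382879609692 43.28567207041476
4.372925140902352 43.139582239236255
[[566.6 275.9 156. ]
 [567.3 261.6 156. ]
 [524.9 258.4 156. ]
 [523.9 273.6 156. ]] [545.65560965 267.38011179 156.        ]
3.062382879609737 42.66249802646192
4.3729251409023755 42.518511417586055
tri (array([546.26925264, 267.38110851, 155.88077911]), [np.float64(0.04783944020957276), np.float64(0.047839440209483435)])
skirt (array([544.83861356, 267.44021476, 122.25131673]), array([0., 0., 0.]))
```

```bash
python3 -m creep '{"translation":[[29.5,2.7,0],[0,0,0],[0,0,25],[0,0,25],[0,0,20],[0,0,10],[0,0,0],[0,0,0],[0,0,0]],"rotation":[[0,0,0],[0,0,-0.01],[0,0,0],[0,0,0],[0,0,0],[0,0,0],[0,0,0],[0,0,0],[0,0,0]],"claw":[50,50,50,50,50,50,50,50,50]}'
python3 - <<'E'
from h import *
w=snapshot("wrist")
print(sense()["tool_pos"],sense()["tcp_rot"],sense()["ft_force"])
cv2.imwrite("pics/w11.png",w["frame"][:,:,::-1])
E
```

```text
time: 14.2
tool_pos: [546.1, 267.9, 139.3]
tcp_rot: [-179.9, -0.2, 3.4]
ft_force: [0.3, -0.6, 0.4]
finger_gap: 50.2
[546.02107043 267.82810202 139.11833006] [-1.79950039e+02 -1.48331341e-01  3.42541528e+00] [-0.26931809 -0.35955864  1.18412941]
```

View pics/w11.png

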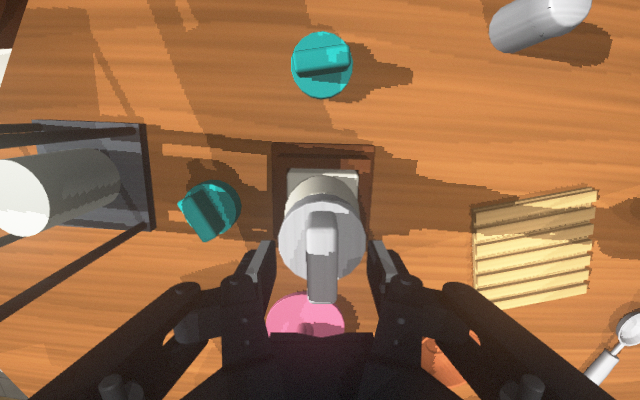

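```bash
python3 -m creep '{"translation":[[0,0,5],[0,0,4],[0,0,0],[0,0,0],[0,0,0],[0,0,0],[0,0,0],[0,0,0],[0,0,0],[0,0,0]],"rotation":[[0,0,0],[0,0,0],[0,0,0],[0,0,0],[0,0,0],[0,0,0],[0,0,0],[0,0,0],[0,0,0],[0,0,0]],"claw":[50,50,50,0,0,0,0,0,0,0]}' 90
python3 - <<'E'
from h import *
w=snapshot("wrist")
print(sense()["tool_pos"],sense()["tcp_rot"],sense()["ft_force"],sense()["wrist_torque"])
cv2.imwrite("pics/w12.png",w["frame"][:,:,::-1])
E
```

```text
time: 15.25
tool_pos: [545.2, 267.6, 128.6]
tcp_rot: [-180.0, -0.0, 3.4]
ft_force: [-0.9, 1.2, 2.6]
finger_gap: 14.3
[545.25270066 267.56171272 128.59698333] [-1.79983863e+02 -2.88355260e-02  3.42738110e+00] [0.02366971 0.47686207 2.75354271] [ 0.12871948  0.02516215 -0.06045656]
```

View pics/w12.png

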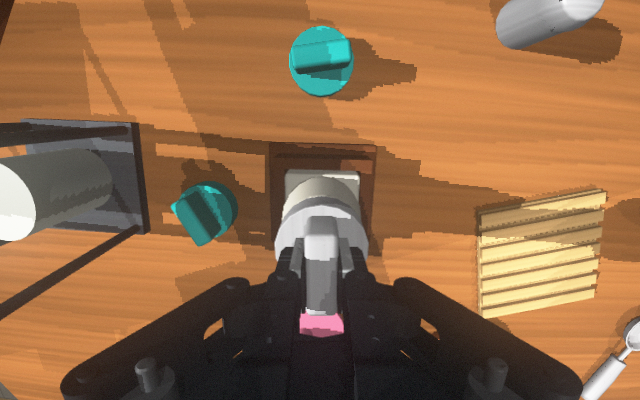

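```bash
python3 -m creep '{"translation":[[0,0,0],[0,0,0],[0,0,0],[0,0,0],[0,0,0],[0,0,0],[0,0,0]],"rotation":[[0,0,-0.08],[0,0,-0.08],[0,0,-0.08],[0,0,-0.08],[0,0,-0.08],[0,0,0],[0,0,0]],"claw":[0,0,0,0,0,0,0]}'
python3 - <<'E'
from h import *
w=snapshot("wrist")
print(sense()["wrist_torque"])
cv2.imwrite("pics/w13.png",w["frame"][:,:,::-1])
E
```

```text
time: 16.0
tool_pos: [545.3, 267.4, 128.6]
tcp_rot: [180.0, -0.0, 26.2]
ft_force: [0.2, -0.7, 3.5]
finger_gap: 14.5
[-0.06317487 -0.02791184  0.11421666]
```

View pics/w13.png

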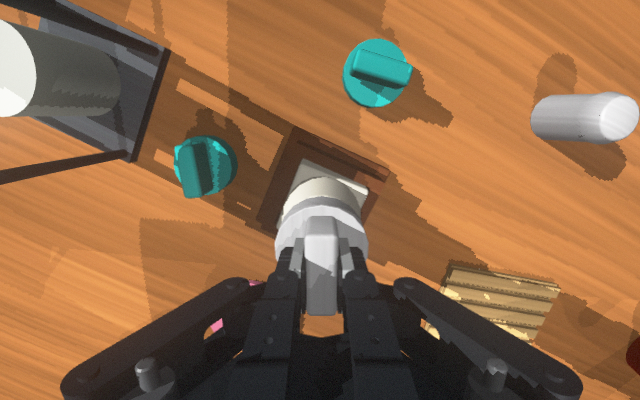

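```bash
python3 -m creep '{"translation":[[0,0,0],[0,0,0],[0,0,0],[0,0,0],[0,0,0],[0,0,0],[0,0,0],[0,0,0],[0,0,0],[0,0,0]],"rotation":[[0,0,-0.08],[0,0,-0.08],[0,0,-0.08],[0,0,-0.08],[0,0,-0.08],[0,0,-0.08],[0,0,-0.08],[0,0,-0.08],[0,0,0],[0,0,0]],"claw":[0,0,0,0,0,0,0,0,0,0]}'
python3 - <<'E'
from h import *
import pickle
w=snapshot("wrist");pickle.dump(w,open("w14.pkl","wb"))
print(sense()["wrist_torque"])
cv2.imwrite("pics/w14.png",w["frame"][:,:,::-1])
E
```

```text
time: 17.05
tool_pos: [545.8, 267.7, 129.6]
tcp_rot: [179.9, -0.1, 62.9]
ft_force: [-0.0, -0.5, 7.4]
finger_gap: 14.3
[-0.06221876  0.0610933   0.04553713]
```

View pics/w14.png

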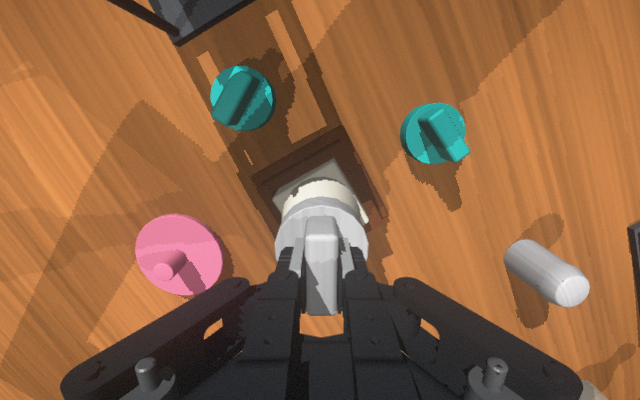

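```bash
python3 -m creep '{"translation":[[0,0,-1],[0,0,-1.5],[0,0,-1.5],[0,0,-2],[0,0,0],[0,0,0]],"rotation":[[0,0,0],[0,0,0],[0,0,0],[0,0,0],[0,0,0],[0,0,0]],"claw":[0,0,0,0,0,0]}'
python3 - <<'E'
from h import *
w=snapshot("wrist");print(sense()["wrist_torque"])
cv2.imwrite("pics/w15.png",w["frame"][:,:,::-1])
E
```

```text
time: 17.7
tool_pos: [544.8, 267.4, 134.0]
tcp_rot: [-180.0, 0.0, 63.0]
ft_force: [-0.1, 0.1, -1.2]
finger_gap: 14.7
[ 0.02281135 -0.03369933 -0.00721436]
```

View pics/w15.png

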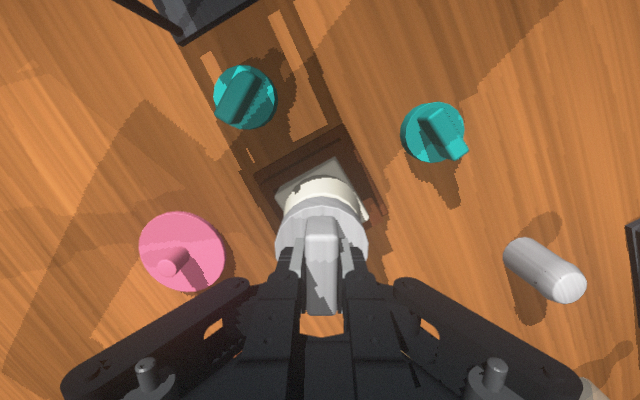

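```bash
python3 -m creep '{"translation":[[0,0,-5],[0,0,-7],[0,0,-8],[0,0,-8],[0,0,-5],[0,0,0],[0,0,0],[0,0,0],[0,0,0],[0,0,0]],"rotation":[[0,0,0],[0,0,0],[0,0,0],[0,0,0],[0,0,0],[0,0,0],[0,0,0],[0,0,0],[0,0,0],[0,0,0]],"claw":[0,0,0,0,0,0,0,0,0,0]}'
python3 - <<'E'
from h import *
w=snapshot("wrist");t=snapshot("top");s=snapshot("scene")
import pickle;pickle.dump((w,s,t),open("w16.pkl","wb"))
print(sense()["wrist_torque"])
cv2.imwrite("pics/w16.png",w["frame"][:,:,::-1]);crop(s,320,80,120,100,6,"s16.png");cv2.imwrite("pics/t16.png",t["frame"][:,:,::-1])
E
```

```text
time: 18.75
tool_pos: [544.8, 267.4, 166.9]
tcp_rot: [-180.0, 0.0, 63.0]
ft_force: [-0.0, 0.1, -1.0]
finger_gap: 14.5
[-0.00335361  0.00155683  0.00866811]
```

View pics/w16.png

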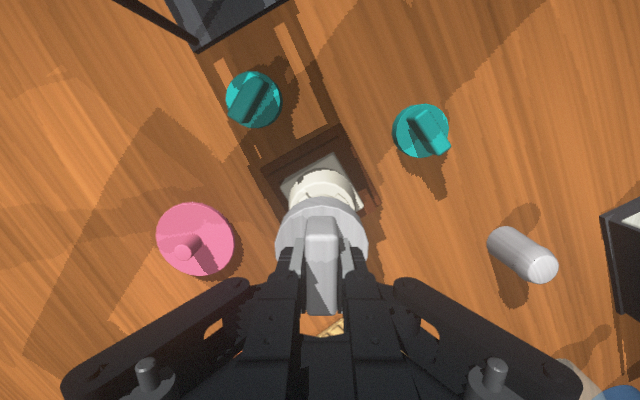

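View pics/s16.png

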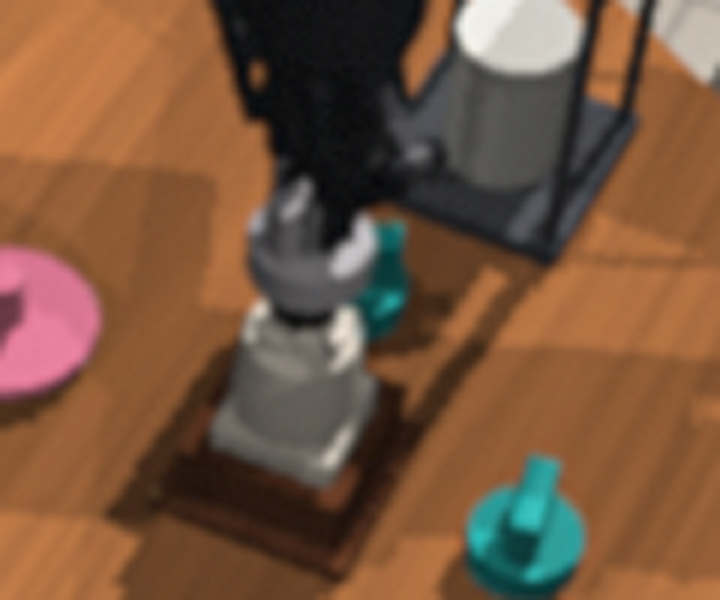

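View pics/t16.png

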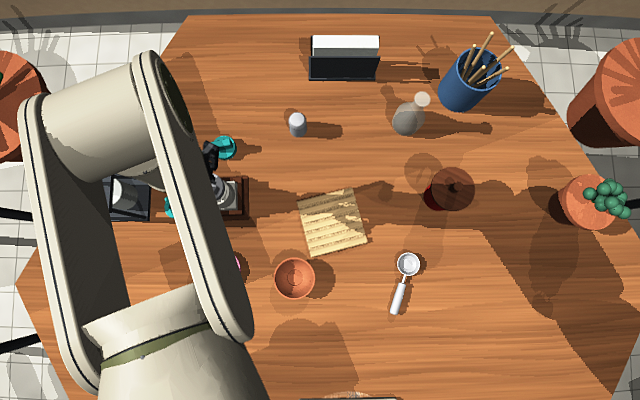

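```bash
python3 - <<'E'
from bench import *
print(hand_in())
E
```

```text
the job is handed in; nothing more can be done
None
```

The job is handed in, after about 19 s of the 58 s allowed; it reported no verdict.

**Cover:** I took the brown wooden cover off the trivet, lowered it onto the tumbler and let go. It touched down at the height expected for a seated cover, with about 8 N upward and a sideways push of about 4 N just before release. The top camera then put it about 3 mm from the tumbler's axis (limit 7 mm). The fitted height of the disc's top was between 103 and 106 mm when I added the scene camera or assumed seated height, about right for seated. The top camera alone gave 94 mm, but its height fits were unreliable throughout. I judged level by eye only.

**Cap:** I gripped the wing and turned it about 60° anticlockwise. The upward force then rose to about 7 N and the tool moved up 1 mm, which I took as the seal popping the cap free, and I stopped turning. During the lift the wrist carried about 1 N, which is the cap alone, so the mill stayed in its caddy. The cap is held level about 38 mm above where it was screwed on, with a visible gap over the mouth.

**Other things on the table:** In the last top view the salt, cruet, bowl and spoon looked where they were at the start. The arm hid some of the look-alikes in that view; the wrist view showed both turquoise caps and the pink cover still in place.

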